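Bring the lime round under the carousel's flap and hold the flap open

ROBOT

A 6-joint arm with a two-finger parallel gripper is mounted at the origin on a cart in front of the work surface, level with it; the furniture and walls round the work are solid. World frame = base frame: x ahead of the robot, y to its left, z up, the work surface at z = 0. Lengths are in m, angles in rad, forces in N, time in s.
With the tool pointing down it reaches from about 0.325 to 0.775 m from the base axis. Payload 9.3 kg.
Tool frame: the origin (TCP) lies on the centre line of the jaws, within the pads' length; the fingertips stand 17 mm ahead of it and the grasp point (between the pads) lies 2 mm behind it; z points along the fingers, y is the line along which they close (so a half turn about z gives the same grasp; the last joint's range is limited). The gripper opens to 85 mm and grips with 20 to 120 N. Pads are 22 mm wide; open, the fingers measure 114 mm over their backs; the gripper's body (76 mm by 85 mm) begins 54 mm behind the grasp point. The pads swing forward as they close: fully open they stand 13 mm farther back than shut.
Start: joints at [0.984, 0.259, 0.021, 1.334, 0, 1.418], TCP at [0.231, 0.499, 0.248] pointing down, gripper open.
Joint ranges: [-3.04, 3.04], [-0.91, 1.82], [-1.04, 1.36], [-1.92, 1.95], [-1.52, 1.45], [-3.14, 3.14]. Speed limits (rad/s): [2.22, 2.22, 2.79, 3.14, 3.14, 3.14].

INTERFACE

Orientations are given as a unit quaternion [x, y, z, w].
In Python, from cell import bot, camera, order, spotter gives the robot as it stands.
- The arm moves only by the shell command python3 -m handwheel 'ROWS' [OPENING] [FORCE]. ROWS is JSON, a list of rows, each an object of numbers: "x", "y", "z": the shift along the world's x, y, z normalised to -1 to 1, where 1 is 20 mm; "wx", "wy", "wz": the turn, a rotation vector about the world's x, y, z normalised to -1 to 1, where 1 is 45 degrees. In form: [{"x": .., "y": .., "z": .., "wx": .., "wy": .., "wz": ..}, ...]. A call has 1 to 10 rows; each row shifts and turns the commanded pose from where the row before left it; what a row does not reach is not made up. A row lasts 1/10 s, in which the tool goes at most 50 mm and 8.59 degrees, less where a joint would pass 70% of its speed; a pose out of reach is approached as far as the arm can. A call with a number of a shift or a turn outside -1 to 1 is refused whole. A call with a gripper value outside its range is refused whole. OPENING is the closure, from 0 (fully open) to 1 (shut), set as the call begins (- or left out, the last holds). The fingers move at their own pace and stop on an object; FORCE is the grip in N (left out, the last holds). Time passes only in rows, so rows that do not move let the fingers close. It gives the time, the measured TCP pose, the force, the opening and the grip force at its end, in the units of the state.
- bot.get_obs(): the state, without advancing time (a new reading comes with each control period).
- camera(name): name is "scene" or "top" or "wrist"; returns a dict with "color" (480x640x3 uint8, blue, green, red), "fx", "fy", "cx", "cy" (pixels), "extrinsics" (4x4, takes a point from world to camera coordinates). Camera axes: x right, y down, z forward; pixel columns grow to the right and rows downward; lengths in m; the calibration is good to about 2 mm. A picture is of the moment at which its call begins. There is no depth.
- order.job_done(): hands the job in; it is judged then, once.
Trained networks look in a picture, given as the dict that the camera call returned (one of the last four; its "shot" number tells which), for a name from the list of things; names that differ only in an ending like _2 or _b are one class to them, and where a whole thing is asked for, a point or a joint stands for the part that bears it (a point fixed in the world has none). Each returns a list of dicts, best first, with "score" (0 to 1); they miss things now and then, are a little off and sometimes report something else, mostly with a low value. They report only what shows in the picture. A call takes as long as a camera call.
- spotter.trace(picture, name): "mask" (480x640 bool, what is visible of it).
- spotter.place_of(picture, name): "position" ([x, y, z] in m, in world coordinates, good to about 4 mm: a listed point, or the origin of a listed thing).
The state is a dict: "time": time; "joint_pos": joint angles; "qvel": joint speeds; "joint_efforts": joint torques, N m; "ee_pos": TCP position; "ee_rot": TCP orientation; "wrist_force": force on the tool from outside, world axes, zero at the start; "moment": the same for the moment, N m; "finger_gap": finger opening in m; "grasp_force": force on a finger pad.
Only numpy, scipy, OpenCV 4.12 (cv2) and the standard library are available. Lean on these libraries where they do the work, as an engineer would, in place of code of your own. Each camera call takes 0.05 s, during which the arm holds its last target. There are 200 camera calls.

TASK

I want to take the lime out of the counter carousel: with its orange flap shut, turn the dark wing knob one click, left or right, whichever brings the lime's pocket under the flap. Then lift the flap by its bar to 45 degrees and hold it there, as it springs shut when let go; finish while still holding it at that angle with the fingers. Leave the jars and other things standing on the worktop alone.

Things in the scene. Friction and masses are not known exactly. Their poses are not given: they have to be found in the camera images.
- server: counter carousel, fixed: base 200x200x20 mm, steel corner posts, clear walls and cover (top 92 mm above the worktop, post caps to 96). Origin: centre of its underside; +x from the flap side to its back, +y to the left seen from the flap side, z up. The flap side faces the robot's right (world -y) within 35 degrees. Tray pockets are 62 mm wide, floor 28 mm above the worktop, dividers 33 mm high.
- knob_grip (a point): grip point of the tray's dark wing knob, on the carousel's vertical centre axis, 124 mm above the worktop. The wing is 46 mm long, 14 mm thick, top at 136 mm, underside at 100 mm, on a collar of radius 17 mm (top at 101 mm). Turns with the tray: x axis along the wing, y across its 14 mm; at the start the wing points to the flap.
- tray (a joint): turn of the tray with its five pockets and knob, rad, 0 at the start, positive anticlockwise seen from above. It clicks softly (about 0.15 N m to leave) into five positions 1.257 rad (72 degrees) apart; between clicks it turns with slight friction and stays where left; within about 5 degrees of a click it is drawn in. Pocket contents are carried along.
- opening (a point): fixed point of the carousel on the tray floor, 55 mm from the centre axis towards the flap side: the centre of the pocket that stands under the flap. (Mind the wall cabinet behind the carousel: underside 0.49 m above the worktop, doors at world x = 0.63 m, their bar handles at x = 0.59; keep the arm low or come in from the robot side.)
- flap (a joint): opening angle of the orange see-through flap, rad: 0 shut (level), grows as the front edge rises, stop at 1.35 (45 degrees is 0.785). A spring and its weight pull it shut from any angle (1 to 2 N at the bar).
- flap_hinge (a point): middle of the flap's hinge line, fixed on the carousel, 30 mm from the centre axis towards the flap side, 95 mm above the worktop. The hinge line runs along the carousel's y axis.
- bar_mid (a point): middle of the flap's round steel handle bar, 9 mm thick, 72 mm long, parallel to the hinge, on thin legs at its ends. Shut: 78 mm in front of the hinge line and 30 mm above it (125 mm above the worktop, 31 mm above the flap plate, 8 mm beyond its front edge). Axes as the carousel's when shut; swings with the flap. The bar can turn between the fingers, so the gripper may stay pointing down.
- mandarin: orange mandarin, 58 mm across, 53 high; loose, in the pocket under the flap at the start. Origin at the centre of its underside.
- lime: green lime, 60x48x48 mm; loose, the fruit that is wanted; in the pocket next to the flap pocket, on the left or on the right. Origin at the centre of its underside.
- garlic: pale garlic bulb, 56 mm; loose, in the other neighbouring pocket. Origin at the centre of its underside.
- shaker_0: small light shaker with steel cap, 31 mm across, 42 high; loose, in a rear pocket. Origin at the centre of its underside.
- shaker_1: small dark shaker with steel cap, 31 mm across, 42 high; loose, in a rear pocket. Origin at the centre of its underside.
- honey_jar: bystander on the worktop: honey jar with dark lid, 64 mm across, 99 high; loose. Origin at the centre of its underside.
- pepper_mill: bystander on the worktop: wooden pepper mill, 58 mm across, 130 high; loose. Origin at the centre of its underside.
- lemon: bystander on the worktop: lemon, 71x53x51 mm; loose. Origin at the centre of its underside.
- jam_jar: bystander on the worktop: jam jar with white lid, 68 mm across, 84 high; loose. Origin at the centre of its underside.
- paprika: bystander on the worktop: spice jar with green cap, 46 mm across, 106 high; loose. Origin at the centre of its underside.
- tea_light: bystander on the worktop: tea light, 38 mm across, 15 high; loose. Origin at the centre of its underside.

How it is judged:
On the way:
1. the tray has clicked one position round, the lime is under the flap, and the flap is shut ((value of joint tray between 1.19664 and 1.31664 rad or value of joint tray between -1.31664 and -1.19664 rad) and horizontal distance between lime and opening below 0.03 m and height (world z) of lime below 0.08 m and value of joint flap below 0.1 rad), for 0.3 s.
At the end, for the whole second after the job is handed in: The flap stands at 45 degrees within 8 degrees, held by the fingers (more than 0.5 N on it) and not propped by any loose thing; the tray rests in the click one step from the start (within 0.06 rad) and the lime lies in its pocket within 30 mm of the pocket centre under the flap (value of joint flap between 0.645 and 0.925 rad and contact force between the fingers and flap above 0.5 N and (value of joint tray between 1.19664 and 1.31664 rad or value of joint tray between -1.31664 and -1.19664 rad) and horizontal distance between lime and opening below 0.03 m and height (world z) of lime below 0.08 m and contact force between flap and mandarin below 0.2 N and contact force between flap and lime below 0.2 N and contact force between flap and garlic below 0.2 N and contact force between flap and shaker_0 below 0.2 N and contact force between flap and shaker_1 below 0.2 N and contact force between flap and honey_jar below 0.2 N and contact force between flap and pepper_mill below 0.2 N and contact force between flap and lemon below 0.2 N and contact force between flap and jam_jar below 0.2 N and contact force between flap and paprika below 0.2 N and contact force between flap and tea_light below 0.2 N); the arm keeps its last pose, push and grip.
It fails at once if the flap is lifted (over 0.3 rad) while the tray is not in the click one step from the start (value of joint flap above 0.3 rad and not (value of joint tray between 1.15664 and 1.35664 rad or value of joint tray between -1.35664 and -1.15664 rad)).
It fails at once if a thing standing on the worktop is pushed more than 30 mm away (distance of any of honey_jar, pepper_mill, lemon, jam_jar, paprika, tea_light from where it was at the start of the episode above 0.03 m).
It also fails if it takes over 53 s, if anything falls off the work surface, if the arm or the gripper's body presses on something with over 40 N, if the wrist force passes 120 N, or if a joint passes its speed limit or range.

## Working session

There is one attempt and no reset: what is moved stays moved. The work goes in short steps, Python scripts to look and compute and a shell command to move; the robot and the scene stay as the last step left them, time stands still between calls to the robot, and variables do not carry over. Pictures are saved under pics/ and viewed, at most 10 in all, crops included, and the job is handed in when it is done.

```bash
mkdir -p pics; ls
python3 - <<'E'
from cell import bot,camera,order,spotter
import cv2
o=bot.get_obs();print(o['time'],o['ee_pos'],o['ee_rot'],o['finger_gap'])
for c in ['scene','top']:
    p=camera(c);cv2.imwrite(f'pics/{c}0.png',p['color'])
    for n in ['server','knob_grip','opening','flap_hinge','bar_mid','lime','garlic','mandarin','honey_jar','pepper_mill','lemon','jam_jar','paprika','tea_light']:
        r=spotter.place_of(p,n)
        print(c,n,[([round(float(v),3) for v in d['position']],round(d['score'],2)) for d in r[:2]])
E
```

```text
pics
0.0 [0.23101432 0.49885072 0.24765716] [ 2.15204151e-01  9.76568846e-01 -6.35285648e-04 -2.43510784e-04] 0.0855480326777034
scene server [([0.494, 0.04, 0.001], 0.76)]
scene knob_grip [([0.494, 0.04, 0.125], 0.79)]
scene opening [([0.483, -0.014, 0.029], 0.82), ([0.492, -0.312, 0.002], 0.62)]
scene flap_hinge [([0.484, 0.009, 0.095], 0.81), ([0.491, 0.038, -0.0], 0.72)]
scene bar_mid [([0.469, -0.065, 0.124], 0.88)]
scene lime [([0.518, 0.495, -0.001], 0.54)]
scene garlic []
scene mandarin []
scene honey_jar [([0.52, 0.495, -0.004], 0.59)]
scene pepper_mill []
scene lemon [([0.414, 0.322, -0.001], 0.76), ([0.492, 0.041, 0.005], 0.52)]
scene jam_jar [([0.672, -0.314, 0.001], 0.7)]
scene paprika [([0.487, -0.313, 0.001], 0.79)]
scene tea_light [([0.377, -0.413, -0.003], 0.78)]
top server [([0.492, 0.04, 0.002], 0.95), ([0.471, -0.067, 0.123], 0.6)]
top knob_grip [([0.493, 0.041, 0.128], 0.53)]
top opening [([0.671, -0.312, 0.001], 0.28)]
top flap_hinge [([0.484, 0.005, 0.095], 0.81)]
top bar_mid [([0.471, -0.066, 0.124], 0.78)]
top lime []
top garlic [([0.414, 0.323, -0.002], 0.29)]
top mandarin []
top honey_jar [([0.52, 0.495, -0.002], 0.91)]
top pepper_mill [([0.633, 0.348, -0.002], 0.94)]
top lemon [([0.414, 0.323, 0.002], 0.77)]
top jam_jar [([0.673, -0.313, 0.003], 0.86)]
top paprika [([0.493, -0.321, -0.002], 0.89)]
top tea_light [([0.376, -0.408, 0.002], 0.59)]
```

View pics/scene0.png

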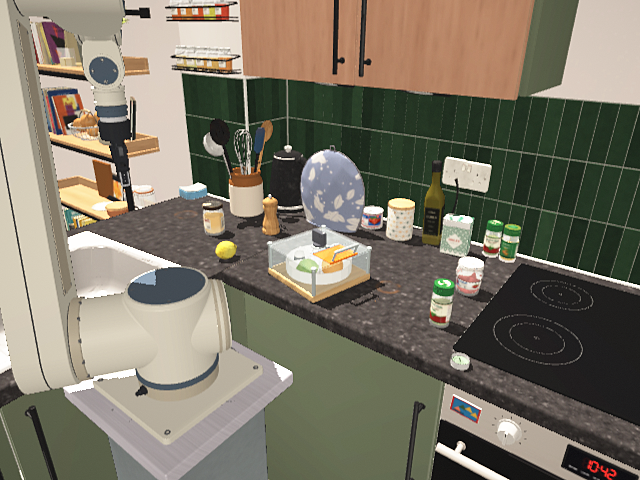

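View pics/top0.png

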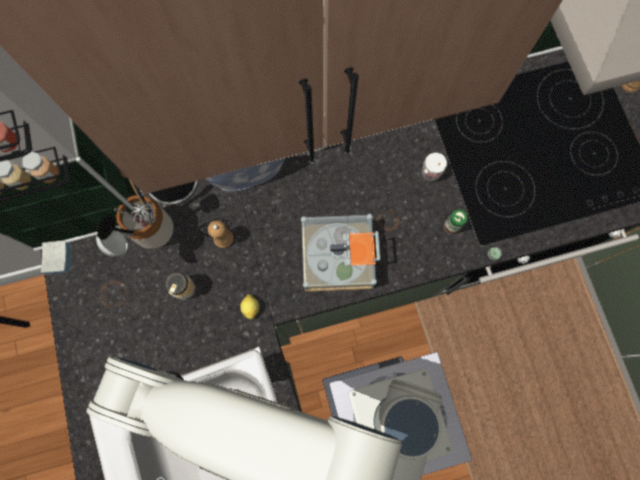

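The scene view shows the lime on the robot side of the tray (scene px ~(307,266), top px ~(344,271)). The flap points to world -y (top px ~(363,248)), and the wing points at it. The server yaw is about 78°, so the lime comes under the flap by turning +72° (anticlockwise). I'll move in above the knob first.

```bash
python3 -m handwheel '[{"x":0.57,"y":-1,"z":-0.12,"wz":-0.075},{"x":0.57,"y":-1,"z":-0.12,"wz":-0.075},{"x":0.57,"y":-1,"z":-0.12,"wz":-0.075},{"x":0.57,"y":-1,"z":-0.12,"wz":-0.075},{"x":0.57,"y":-1,"z":-0.12,"wz":-0.075},{"x":0.57,"y":-1,"z":-0.12,"wz":-0.075},{"x":0.57,"y":-1,"z":-0.12,"wz":-0.075},{"x":0.57,"y":-1,"z":-0.12,"wz":-0.075},{"x":0.57,"y":-1,"z":-0.12,"wz":-0.075},{"x":0.57,"y":-1,"z":-0.12,"wz":-0.075}]' 0 40
python3 -m handwheel '[{"x":0.57,"y":-1,"z":-0.12,"wz":-0.075},{"x":0.57,"y":-1,"z":-0.12,"wz":-0.075},{"x":0.57,"y":-1,"z":-0.12,"wz":-0.075},{"x":0.57,"y":-1,"z":-0.12,"wz":-0.075},{"x":0.57,"y":-1,"z":-0.12,"wz":-0.075},{"x":0.57,"y":-1,"z":-0.12,"wz":-0.075},{"x":0.57,"y":-1,"z":-0.12,"wz":-0.075},{"x":0.57,"y":-1,"z":-0.12,"wz":-0.075},{"x":0.57,"y":-1,"z":-0.12,"wz":-0.075},{"x":0.57,"y":-1,"z":-0.12,"wz":-0.075}]'
cat > h.py <<'E'
from cell import bot,camera,order,spotter
import numpy as np,cv2
from scipy.spatial.transform import Rotation as R
def st():
    o=bot.get_obs();r=R.from_quat(o['ee_rot']).as_matrix()
    print('t',round(o['time'],2),'p',np.round(o['ee_pos'],4),'yang',round(float(np.degrees(np.arctan2(r[1,1],r[0,1]))),2),'z',np.round(r[:,2],3),'F',np.round(o['wrist_force'],1),'M',np.round(o['moment'],2),'gap',round(float(o['finger_gap']),4),'gf',o['grasp_force'],'q',np.round(o['joint_pos'],2))
    return o
E
python3 -c "
from h import *
st()"
```

```text
t 1.5 p [0.2312 0.4991 0.2483] yang 65.15 z [-0. -0. -1.] F [-0.6  0.4  0. ] M [0.01 0.03 0.01] gap 0.085 gf 0.0 q [0.98 0.26 0.02 1.33 0.   1.42]invalid input
invalid input
```

```bash
python3 -m handwheel '[{"x":0.57,"y":-1,"z":-0.12,"wx":0,"wy":0,"wz":-0.075},{"x":0.57,"y":-1,"z":-0.12,"wx":0,"wy":0,"wz":-0.075},{"x":0.57,"y":-1,"z":-0.12,"wx":0,"wy":0,"wz":-0.075},{"x":0.57,"y":-1,"z":-0.12,"wx":0,"wy":0,"wz":-0.075},{"x":0.57,"y":-1,"z":-0.12,"wx":0,"wy":0,"wz":-0.075},{"x":0.57,"y":-1,"z":-0.12,"wx":0,"wy":0,"wz":-0.075},{"x":0.57,"y":-1,"z":-0.12,"wx":0,"wy":0,"wz":-0.075},{"x":0.57,"y":-1,"z":-0.12,"wx":0,"wy":0,"wz":-0.075},{"x":0.57,"y":-1,"z":-0.12,"wx":0,"wy":0,"wz":-0.075},{"x":0.57,"y":-1,"z":-0.12,"wx":0,"wy":0,"wz":-0.075}]' 0 40
python3 -c "
from h import *
st()"
```

```text
time: 2.5
ee_pos: [0.3455, 0.2982, 0.2243]
ee_rot: [0.49, 0.871, 0.0, 0.0]
wrist_force: [-0.2, 0.4, -0.3]
finger_gap: 0.0856
grasp_force: 0.0
t 2.5 p [0.3455 0.2982 0.2243] yang 31.26 z [ 0.  0. -1.] F [-0.2  0.4 -0.3] M [0.04 0.01 0.02] gap 0.0856 gf 0.0 q [ 0.53  0.11 -0.23  1.23 -0.    1.55]
```

```bash
python3 -m handwheel '[{"x":0.57,"y":-1,"z":-0.12,"wx":0,"wy":0,"wz":-0.075},{"x":0.57,"y":-1,"z":-0.12,"wx":0,"wy":0,"wz":-0.075},{"x":0.57,"y":-1,"z":-0.12,"wx":0,"wy":0,"wz":-0.075},{"x":0.57,"y":-1,"z":-0.12,"wx":0,"wy":0,"wz":-0.075},{"x":0.57,"y":-1,"z":-0.12,"wx":0,"wy":0,"wz":-0.075},{"x":0.57,"y":-1,"z":-0.12,"wx":0,"wy":0,"wz":-0.075},{"x":0.57,"y":-1,"z":-0.12,"wx":0,"wy":0,"wz":-0.075},{"x":0.57,"y":-1,"z":-0.12,"wx":0,"wy":0,"wz":-0.075},{"x":0.57,"y":-1,"z":-0.12,"wx":0,"wy":0,"wz":-0.075},{"x":0.57,"y":-1,"z":-0.12,"wx":0,"wy":0,"wz":-0.075}]'
python3 - <<'E'
from h import *
st();p=camera('wrist');cv2.imwrite('pics/w1.png',p['color'])
for n in ['knob_grip','server','flap_hinge','bar_mid','lime','garlic','mandarin','opening']:
    print(n,[(np.round(d['position'],4),round(d['score'],2)) for d in spotter.place_of(p,n)[:2]])
E
```

```text
time: 3.5
ee_pos: [0.4596, 0.0982, 0.2003]
ee_rot: [0.722, 0.692, 0.0, 0.0]
wrist_force: [1.2, -0.6, -0.6]
finger_gap: 0.0854
grasp_force: 0.0
t 3.5 p [0.4596 0.0982 0.2003] yang -2.5 z [ 0.  0. -1.] F [ 1.2 -0.6 -0.6] M [ 0.04 -0.02  0.  ] gap 0.0854 gf 0.0 q [ 0.03  0.14 -0.25  1.17  0.    1.65]
knob_grip [(array([0.4902, 0.0367, 0.1259]), 0.78), (array([0.4927, 0.0337, 0.0024]), 0.43)]
server [(array([0.4905, 0.0361, 0.0024]), 0.87)]
flap_hinge [(array([0.486 , 0.0102, 0.0914]), 0.88)]
bar_mid []
lime []
garlic []
mandarin []
opening []
```

View pics/w1.png

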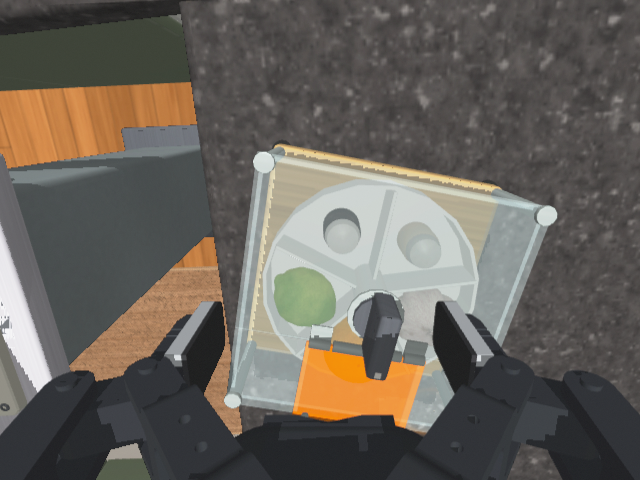

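The lime is at px (304,297) and the garlic at (425,315), which confirms the direction. Post caps at (263,161), (546,215) and (233,401) give an accurate pose.

Run:
```python
from h import *
p=camera('wrist');E=np.array(p['extrinsics'])
def un(u,v,z):
    d=E[:3,:3].T@np.array([(u-p['cx'])/p['fx'],(v-p['cy'])/p['fy'],1]);c=-E[:3,:3].T@E[:3,3]
    return c+d*(z-c[2])/d[2]
a,b,c=un(263,161,.096),un(546,215,.096),un(233,401,.096)
print(a,b,c,'ctr',(b+c)/2,'yaw',np.degrees(np.arctan2(*(a-c)[[1,0]])),np.degrees(np.arctan2(*(b-a)[[1,0]]))+90,np.linalg.norm(a-c),np.linalg.norm(b-a))
print('wing', un(381,298,.136),un(377,377,.136))
```

```text
[0.42029771 0.15361747 0.096     ] [0.60257404 0.1114776  0.096     ] [ 0.37937111 -0.02993521  0.096     ] ctr [0.49097257 0.0407712  0.096     ] yaw 77.4304119852104 76.98267397570156 0.1880600208831015 0.18708401384276938
wing [0.48899973 0.07631888 0.136     ] [0.48674158 0.0209741  0.136     ]
```

```bash
python3 -m handwheel '[{"x":0.533,"y":-0.967,"z":0,"wx":0,"wy":0,"wz":-0.076},{"x":0.533,"y":-0.967,"z":0,"wx":0,"wy":0,"wz":-0.076},{"x":0.533,"y":-0.967,"z":0,"wx":0,"wy":0,"wz":-0.076},{"x":0,"y":0,"z":-0.75,"wx":0,"wy":0,"wz":0},{"x":0,"y":0,"z":-0.75,"wx":0,"wy":0,"wz":0},{"x":0,"y":0,"z":-0.75,"wx":0,"wy":0,"wz":0},{"x":0,"y":0,"z":-0.75,"wx":0,"wy":0,"wz":0},{"x":0,"y":0,"z":-0.75,"wx":0,"wy":0,"wz":0},{"x":0,"y":0,"z":0,"wx":0,"wy":0,"wz":0}]'
python3 -m handwheel '[{"x":0,"y":0,"z":0,"wx":0,"wy":0,"wz":0},{"x":0,"y":0,"z":0,"wx":0,"wy":0,"wz":0},{"x":0,"y":0,"z":0,"wx":0,"wy":0,"wz":0},{"x":0,"y":0,"z":0,"wx":0,"wy":0,"wz":0},{"x":0,"y":0,"z":0,"wx":0,"wy":0,"wz":0},{"x":0,"y":0,"z":0,"wx":0,"wy":0,"wz":0},{"x":0,"y":0,"z":0,"wx":0,"wy":0,"wz":0},{"x":0,"y":0,"z":0,"wx":0,"wy":0,"wz":0}]' 1 30
python3 -c "
from h import *
st()"
```

```text
time: 4.9
ee_pos: [0.4901, 0.0415, 0.1238]
ee_rot: [0.78, 0.625, -0.001, -0.001]
wrist_force: [0.1, 0.9, -0.2]
finger_gap: 0.0854
grasp_force: 0.0
time: 5.7
ee_pos: [0.4914, 0.041, 0.1257]
ee_rot: [0.781, 0.625, 0.0, 0.0]
wrist_force: [-0.2, 0.4, 5.9]
finger_gap: 0.0135
grasp_force: 31.8
t 5.7 p [0.4914 0.041  0.1257] yang -12.62 z [ 0.001 -0.    -1.   ] F [-0.2  0.4  5.9] M [ 0.07  0.09 -0.15] gap 0.0135 gf 31.82690441608429 q [-0.09  0.23 -0.34  1.    0.    1.7 ]
```

```bash
python3 -m handwheel '[{"x":0,"y":0,"z":0,"wx":0,"wy":0,"wz":0.05},{"x":0,"y":0,"z":0,"wx":0,"wy":0,"wz":0.08},{"x":0,"y":0,"z":0,"wx":0,"wy":0,"wz":0.09},{"x":0,"y":0,"z":0,"wx":0,"wy":0,"wz":0.09},{"x":0,"y":0,"z":0,"wx":0,"wy":0,"wz":0.09},{"x":0,"y":0,"z":0,"wx":0,"wy":0,"wz":0.09},{"x":0,"y":0,"z":0,"wx":0,"wy":0,"wz":0.09},{"x":0,"y":0,"z":0,"wx":0,"wy":0,"wz":0.09},{"x":0,"y":0,"z":0,"wx":0,"wy":0,"wz":0.09},{"x":0,"y":0,"z":0,"wx":0,"wy":0,"wz":0.09}]'
python3 -m handwheel '[{"x":0,"y":0,"z":0,"wx":0,"wy":0,"wz":0.09},{"x":0,"y":0,"z":0,"wx":0,"wy":0,"wz":0.09},{"x":0,"y":0,"z":0,"wx":0,"wy":0,"wz":0.09},{"x":0,"y":0,"z":0,"wx":0,"wy":0,"wz":0.09},{"x":0,"y":0,"z":0,"wx":0,"wy":0,"wz":0.09},{"x":0,"y":0,"z":0,"wx":0,"wy":0,"wz":0.09},{"x":0,"y":0,"z":0,"wx":0,"wy":0,"wz":0.09},{"x":0,"y":0,"z":0,"wx":0,"wy":0,"wz":0.08},{"x":0,"y":0,"z":0,"wx":0,"wy":0,"wz":0.04},{"x":0,"y":0,"z":0,"wx":0,"wy":0,"wz":0}]'
python3 - <<'E'
from h import *
st();p=camera('wrist');cv2.imwrite('pics/w2.png',p['color'])
E
```

```text
time: 6.7
ee_pos: [0.4902, 0.0409, 0.1257]
ee_rot: [0.531, 0.847, -0.001, -0.0]
wrist_force: [-6.8, -1.6, 11.1]
finger_gap: 0.0136
grasp_force: 32.5
time: 7.7
ee_pos: [0.4895, 0.0402, 0.1257]
ee_rot: [0.264, 0.965, -0.001, -0.001]
wrist_force: [-10.7, -6.9, 12.9]
finger_gap: 0.0133
grasp_force: 32.9
t 7.7 p [0.4895 0.0402 0.1257] yang 59.4 z [-0.003 -0.002 -1.   ] F [-10.7  -6.9  12.9] M [-0.95  1.97 -0.05] gap 0.0133 gf 32.946816086769104 q [-0.09  0.23 -0.34  1.   -0.    0.45]
```

View pics/w2.png

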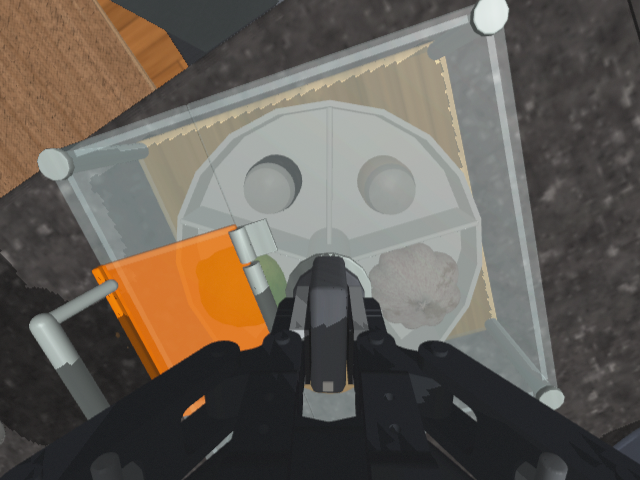

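The tray has turned and the lime (px ~(270,275)) is now under the flap. Next I release and lift.

```bash
python3 -m handwheel '[{"x":0,"y":0,"z":0,"wx":0,"wy":0,"wz":0},{"x":0,"y":0,"z":0,"wx":0,"wy":0,"wz":0},{"x":0,"y":0,"z":0,"wx":0,"wy":0,"wz":0},{"x":0,"y":0,"z":0,"wx":0,"wy":0,"wz":0},{"x":0,"y":0,"z":0,"wx":0,"wy":0,"wz":0},{"x":0,"y":0,"z":0,"wx":0,"wy":0,"wz":0},{"x":0,"y":0,"z":0.8,"wx":0,"wy":0,"wz":0},{"x":0,"y":0,"z":0.8,"wx":0,"wy":0,"wz":0},{"x":0,"y":0,"z":0.8,"wx":0,"wy":0,"wz":0},{"x":0,"y":0,"z":0.8,"wx":0,"wy":0,"wz":0}]' 0
python3 -m handwheel '[{"x":-0.2,"y":-0.88,"z":0,"wx":0,"wy":0,"wz":0.066},{"x":-0.2,"y":-0.88,"z":0,"wx":0,"wy":0,"wz":0.066},{"x":-0.2,"y":-0.88,"z":0,"wx":0,"wy":0,"wz":0.066},{"x":-0.2,"y":-0.88,"z":0,"wx":0,"wy":0,"wz":0.066},{"x":-0.2,"y":-0.88,"z":0,"wx":0,"wy":0,"wz":0.066},{"x":-0.2,"y":-0.88,"z":0,"wx":0,"wy":0,"wz":0.066},{"x":0,"y":0,"z":0,"wx":0,"wy":0,"wz":0}]'
python3 - <<'E'
from h import *
st()
for c in ['wrist','scene','top']:
    p=camera(c);cv2.imwrite(f'pics/{c}3.png',p['color'])
    for n in ['bar_mid','lime','flap_hinge']:
        print(c,n,[(np.round(d['position'],4),round(d['score'],2)) for d in spotter.place_of(p,n)[:1]])
E
```

```text
time: 8.75
ee_pos: [0.4911, 0.0411, 0.1899]
ee_rot: [0.264, 0.965, -0.0, -0.0]
wrist_force: [-0.1, -0.2, -0.6]
finger_gap: 0.0853
grasp_force: 0.0
time: 9.45
ee_pos: [0.467, -0.0659, 0.1893]
ee_rot: [0.112, 0.994, -0.0, 0.0]
wrist_force: [-0.3, 0.2, -1.2]
finger_gap: 0.0856
grasp_force: 0.0
t 9.45 p [ 0.467  -0.0659  0.1893] yang 77.16 z [ 0. -0. -1.] F [-0.3  0.2 -1.2] M [-0.04 -0.04  0.03] gap 0.0856 gf 0.0 q [-0.32  0.15 -0.27  1.15 -0.   -0.09]
wrist bar_mid [(array([ 0.4665, -0.0656,  0.1254]), 0.83)]
wrist lime []
wrist flap_hinge []
scene bar_mid [(array([ 0.4673, -0.065 ,  0.1276]), 0.61)]
scene lime [(array([ 0.4837, -0.0104,  0.0278]), 0.18)]
scene flap_hinge [(array([0.4833, 0.008 , 0.0964]), 0.59)]
top bar_mid [(array([ 0.4716, -0.0668,  0.125 ]), 0.86)]
top lime []
top flap_hinge [(array([0.4816, 0.0094, 0.0948]), 0.65)]
```

View pics/wrist3.png

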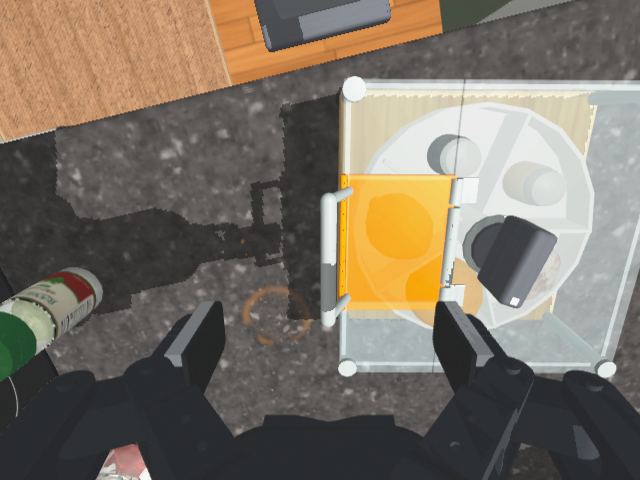

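Run:
```python
from h import *
p=camera('wrist');E=np.array(p['extrinsics']);im=p['color'].copy()
c=np.array([.4915,.040]);f=np.radians(77.3+180)
def pr(r,a,z):
    q=E[:3,:3]@np.array([c[0]+r*np.cos(a),c[1]+r*np.sin(a),z])+E[:3,3]
    return int(p['fx']*q[0]/q[2]+p['cx']),int(p['fy']*q[1]/q[2]+p['cy'])
for k in range(5):
    a=f+np.radians(36+72*k);cv2.line(im,pr(.02,a,.061),pr(.08,a,.061),(255,0,255),1)
a=f+np.radians(72);cv2.line(im,pr(-.023,a,.136),pr(.023,a,.136),(0,255,0),1)
cv2.circle(im,pr(.055,f,.05),4,(0,0,255),-1)
print(pr(.055,f,.05))
for n in ['lime','mandarin','garlic']:
    for d in spotter.trace(p,n)[:2]: print(n,d['score'],np.argwhere(d['mask']).mean(0)[::-1])
cv2.imwrite('pics/ov.png',cv2.resize(im[80:400,300:640],None,fx=1.8,fy=1.8))
```

```text
(397, 226)
```

View pics/ov.png

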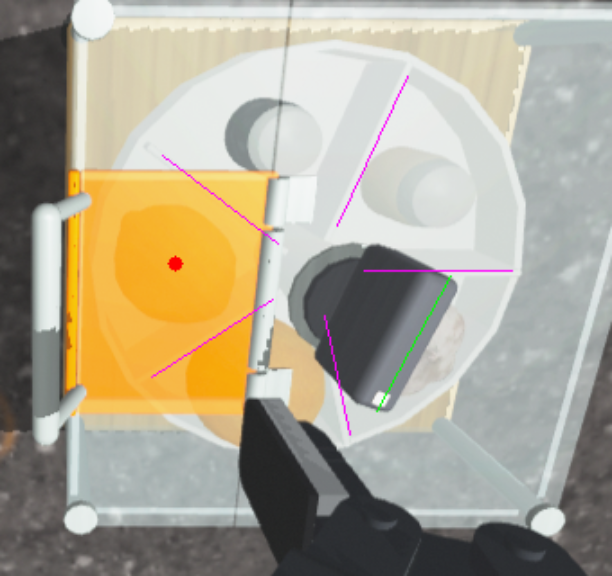

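The predicted dividers coincide with the tray, so it sits in the click. The lime is centred at px (397,226), and the flap is shut. Now I grasp the bar.

```bash
python3 -m handwheel '[{"x":0,"y":0,"z":-0.8,"wx":0,"wy":0,"wz":0},{"x":0,"y":0,"z":-0.8,"wx":0,"wy":0,"wz":0},{"x":0,"y":0,"z":-0.8,"wx":0,"wy":0,"wz":0},{"x":0,"y":0,"z":-0.8,"wx":0,"wy":0,"wz":0},{"x":0,"y":0,"z":0,"wx":0,"wy":0,"wz":0}]'
python3 -m handwheel '[{"x":0,"y":0,"z":0,"wx":0,"wy":0,"wz":0},{"x":0,"y":0,"z":0,"wx":0,"wy":0,"wz":0},{"x":0,"y":0,"z":0,"wx":0,"wy":0,"wz":0},{"x":0,"y":0,"z":0,"wx":0,"wy":0,"wz":0},{"x":0,"y":0,"z":0,"wx":0,"wy":0,"wz":0},{"x":0,"y":0,"z":0,"wx":0,"wy":0,"wz":0},{"x":0,"y":0,"z":0,"wx":0,"wy":0,"wz":0},{"x":0,"y":0,"z":0,"wx":0,"wy":0,"wz":0}]' 1 20
python3 - <<'E'
from h import *
o=st()
h=np.array([78,30.]);p0=None
u=np.array([np.cos(np.radians(77.3)),np.sin(np.radians(77.3))])
prev=np.array([78,30.])
for d in np.arange(4.5,45.1,4.5):
    a=np.radians(d);q=np.array([78*np.cos(a)-30*np.sin(a),78*np.sin(a)+30*np.cos(a)])
    s=(prev[0]-q[0])*u;print(d,'x %.2f y %.2f z %.2f'%(s[0]/20,s[1]/20,(q[1]-prev[1])/20));prev=q
E
```

```text
time: 10.75
ee_pos: [0.4661, -0.0643, 0.1237]
ee_rot: [0.111, 0.994, 0.0, -0.002]
wrist_force: [0.2, 0.2, -0.0]
finger_gap: 0.0854
grasp_force: 0.0
time: 11.55
ee_pos: [0.467, -0.0661, 0.1257]
ee_rot: [0.112, 0.994, -0.002, 0.0]
wrist_force: [-4.0, -9.6, 3.4]
finger_gap: 0.0079
grasp_force: 22.2
t 11.55 p [ 0.467  -0.0661  0.1257] yang 77.14 z [-0.    -0.004 -1.   ] F [-4.  -9.6  3.4] M [-1.77  0.61 -0.01] gap 0.0079 gf 22.22214639186859 q [-0.32  0.2  -0.39  0.98 -0.   -0.09]
4.5 x 0.03 y 0.13 z 0.30
9.0 x 0.03 y 0.15 z 0.29
13.5 x 0.04 y 0.17 z 0.28
18.0 x 0.04 y 0.19 z 0.26
22.5 x 0.05 y 0.21 z 0.25
27.0 x 0.05 y 0.23 z 0.23
31.5 x 0.06 y 0.25 z 0.21
36.0 x 0.06 y 0.26 z 0.19
40.5 x 0.06 y 0.28 z 0.17
45.0 x 0.06 y 0.29 z 0.14
```

```bash
python3 -m handwheel '[{"x":0.015,"y":0.065,"z":0.15,"wx":0,"wy":0,"wz":0},{"x":0.015,"y":0.065,"z":0.15,"wx":0,"wy":0,"wz":0},{"x":0.015,"y":0.075,"z":0.145,"wx":0,"wy":0,"wz":0},{"x":0.02,"y":0.075,"z":0.145,"wx":0,"wy":0,"wz":0},{"x":0.02,"y":0.085,"z":0.14,"wx":0,"wy":0,"wz":0},{"x":0.02,"y":0.085,"z":0.14,"wx":0,"wy":0,"wz":0},{"x":0.02,"y":0.095,"z":0.13,"wx":0,"wy":0,"wz":0},{"x":0.02,"y":0.095,"z":0.13,"wx":0,"wy":0,"wz":0},{"x":0.025,"y":0.105,"z":0.125,"wx":0,"wy":0,"wz":0},{"x":0.025,"y":0.105,"z":0.125,"wx":0,"wy":0,"wz":0}]'
python3 -m handwheel '[{"x":0.025,"y":0.115,"z":0.115,"wx":0,"wy":0,"wz":0},{"x":0.025,"y":0.115,"z":0.115,"wx":0,"wy":0,"wz":0},{"x":0.03,"y":0.125,"z":0.105,"wx":0,"wy":0,"wz":0},{"x":0.03,"y":0.125,"z":0.105,"wx":0,"wy":0,"wz":0},{"x":0.03,"y":0.13,"z":0.095,"wx":0,"wy":0,"wz":0},{"x":0.03,"y":0.13,"z":0.095,"wx":0,"wy":0,"wz":0},{"x":0.03,"y":0.14,"z":0.085,"wx":0,"wy":0,"wz":0},{"x":0.03,"y":0.14,"z":0.085,"wx":0,"wy":0,"wz":0},{"x":0.03,"y":0.145,"z":0.07,"wx":0,"wy":0,"wz":0},{"x":0.03,"y":0.145,"z":0.07,"wx":0,"wy":0,"wz":0}]'
python3 -m handwheel '[{"x":0,"y":0,"z":0,"wx":0,"wy":0,"wz":0},{"x":0,"y":0,"z":0,"wx":0,"wy":0,"wz":0},{"x":0,"y":0,"z":0,"wx":0,"wy":0,"wz":0}]'
python3 - <<'E'
from h import *
st()
for c in ['wrist','scene','top']:
    p=camera(c);cv2.imwrite(f'pics/{c}4.png',p['color'])
    for n in ['bar_mid','flap_hinge','lime']:
        print(c,n,[(np.round(d['position'],4),round(d['score'],2)) for d in spotter.place_of(p,n)[:1]])
E
```

```text
time: 12.55
ee_pos: [0.4709, -0.0498, 0.1539]
ee_rot: [0.112, 0.994, -0.003, 0.0]
wrist_force: [-5.1, -12.6, 8.3]
finger_gap: 0.0082
grasp_force: 22.1
time: 13.55
ee_pos: [0.4773, -0.0227, 0.173]
ee_rot: [0.112, 0.994, -0.002, 0.001]
wrist_force: [-3.0, -7.9, 9.6]
finger_gap: 0.0083
grasp_force: 22.4
time: 13.85
ee_pos: [0.4773, -0.0227, 0.173]
ee_rot: [0.112, 0.994, -0.002, 0.001]
wrist_force: [-3.1, -7.6, 10.3]
finger_gap: 0.008
grasp_force: 22.5
t 13.85 p [ 0.4773 -0.0227  0.173 ] yang 77.15 z [ 0.002 -0.003 -1.   ] F [-3.1 -7.6 10.3] M [-1.5   0.58 -0.04] gap 0.008 gf 22.53653973340988 q [-0.22  0.17 -0.29  1.11 -0.    0.  ]
wrist bar_mid [(array([ 0.4786, -0.0231,  0.1713]), 0.79)]
wrist flap_hinge [(array([0.4865, 0.0064, 0.093 ]), 0.84)]
wrist lime []
scene bar_mid [(array([ 0.4756, -0.0186,  0.1687]), 0.65)]
scene flap_hinge [(array([0.4821, 0.0094, 0.0943]), 0.95)]
scene lime [(array([ 0.4824, -0.0143,  0.0256]), 0.61)]
top bar_mid [(array([ 0.4821, -0.0217,  0.1712]), 0.38)]
top flap_hinge [(array([0.4832, 0.0054, 0.097 ]), 0.71)]
top lime []
```

View pics/wrist4.png

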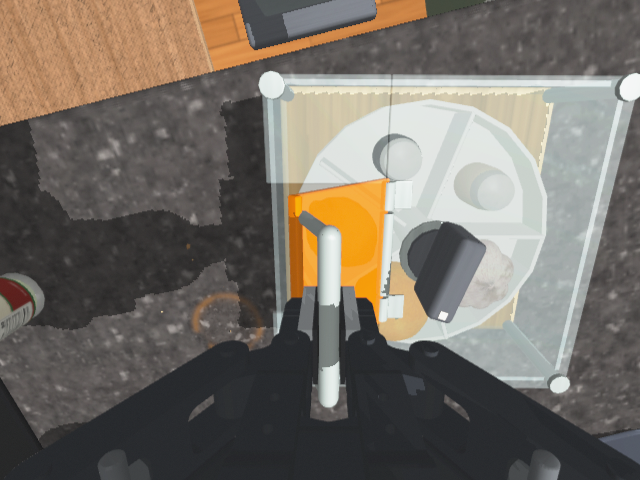

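View pics/scene4.png

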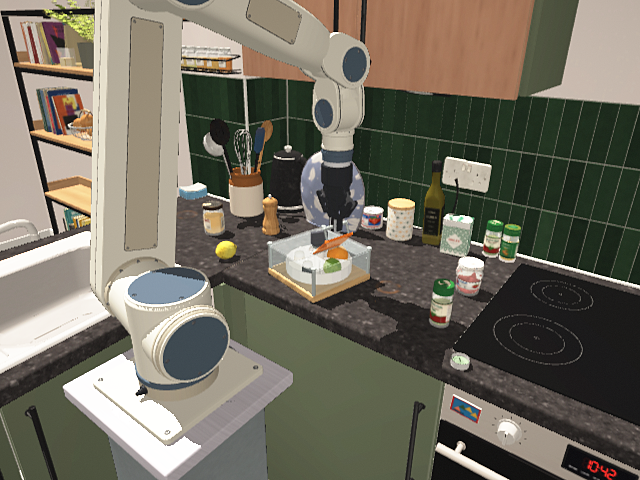

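The wrist view shows the bar between the fingers at px (328,320), with the flap raised. The scene view shows the lime lying in its pocket at (331,265). Bar z ≈ 0.172 and 34 mm ahead of the hinge gives about 45°.

```bash
python3 -c "
from h import *
print(order.job_done())"
```

```text
the job is handed in; nothing more can be done
None
```

I turned the tray one click anticlockwise, which put the lime under the flap, and handed the job in with the fingers still holding the flap at about 45° (at about 14 s of the 53 s allowed); the hand-in returned no verdict.

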